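# Wind the cradle jaw snug on a returned coffee grinder

## Robot

A 6-joint arm with a two-finger parallel gripper is mounted at the origin on the work surface. World frame = base frame: x ahead of the robot, y to its left, z up, the work surface at z = 0. Lengths are in m, angles in rad, forces in N, time in s.
With the tool pointing down it reaches from about 0.3 to 0.775 m from the base axis. Payload 14.6 kg.
Tool frame: the origin (TCP) lies between the finger pads; the fingertips stand 22 mm ahead of it and the grasp point (between the pads) lies 3 mm ahead of it (ctrl.tip_reach is the distance from the TCP to the fingertips, in m); z points along the fingers, y is the direction in which the jaws open and shut (so a half turn about z gives the same grasp; the last joint's range is limited). The gripper opens to 94 mm and grips with 3 to 60 N. Pads are 16 mm wide; open, the fingers measure 119 mm over their backs; the gripper's body (75 mm by 177 mm) begins 78 mm behind the grasp point.
Start: joints at [-1.399, 0.3, 1.521, -0, 1.321, -0.067], TCP at [0.13, -0.534, 0.227] pointing down, gripper open.
Joint ranges: [-3.03, 3.03], [-0.79, 2.21], [0.23, 2.52], [-1.04, 4.18], [0, 3.07], [-2.55, 2.55]. Speed limits (rad/s): [2.22, 2.22, 2.57, 3.14, 3.14, 3.14].

## Interface

Orientations are given as [roll, pitch, yaw] about the fixed x, y, z axes, in that order (R = Rz(yaw) Ry(pitch) Rx(roll)).
In Python, from station import ctrl gives the robot as it stands. The module is installed in compiled form; this text tells all that it offers.
- The arm moves only by the shell command python3 -m creep 'ROWS' [OPENING] [FORCE]. ROWS is a JSON object of lists of equal length, an entry for each row: "xyz": the shift along the tool's x, y, z in mm, a list of three; "spin": the turn about the tool's z in rad. In form: {"xyz": [[tx, ty, tz], ...], "spin": [spin, ...]}. A call has 1 to 5 rows; each row shifts and turns the commanded pose from where the row before left it, along the tool's axes as they then stand; what a row does not reach is not made up. A row lasts 1/8 s, in which the tool goes at most 62.5 mm and 10.7 degrees, less where a joint would pass 70% of its speed; a pose out of reach is approached as far as the arm can. A call with a gripper value outside its range is refused whole. OPENING is the finger opening in mm, from 0 to 94, set as the call begins (- or left out, the last holds). The fingers move at their own pace and stop on an object; FORCE is the grip in N (left out, the last holds). Time passes only in rows, so rows that do not move let the fingers close. It gives the time, the measured TCP pose, the force and the opening at its end, in the units of the state.
- ctrl.get_obs(): the state, without advancing time (a new reading comes with each control period).
- ctrl.camera(name): name is "side" or "top"; returns the picture (400x640x3 uint8, red, green, blue); there is no depth.
- ctrl.camera_model(name): a dict with "fx", "fy", "cx", "cy" (pixels), "R" (3x3) and "t" (3): a world point X has camera coordinates R X + t. Camera axes: x right, y down, z forward; pixel columns grow to the right and rows downward; lengths in m; the calibration is good to about 2 mm. A picture is of the moment at which its call begins. camera_model takes no time and is no camera call.
- ctrl.hand_in(): hands the job in, once; it reports no verdict.
The state is a dict: "time_s": time; "qpos": joint angles; "joint_vel": joint speeds; "tau": joint torques, N m; "ee_pos": TCP position; "eef_rot": TCP orientation; "force": force on the tool from outside, world axes, zero at the start; "moment": the same for the moment, N m; "grip_width": finger opening in m.
Only numpy, scipy, OpenCV 4.12 (cv2) and the standard library are available. Lean on these libraries where they do the work, as an engineer would, in place of code of your own. Each camera call takes 0.05 s, during which the arm holds its last target.

## Task

Clamp the coffee grinder in the blue holding cradle for its inspection: put the loose crank on the square shaft end of the gearbox, pressed fully home, and wind it clockwise by its red handle, several turns, without letting it come off the shaft. Stop when the jaw has pushed the grinder up against the orange cushion and holds it snugly, that is when the handle takes about 4 N more than it did running free; do not crush the grinder. Leave the crank fully home on the shaft, let go, and leave the other things on the table alone.

Things in the scene. Friction and masses are not known exactly. Their poses are not given: they have to be found in the camera images.
- crank_head (a point): Loose steel crank standing on its hub; this point: on the hub axis, mid-height of its 22 x 22 mm square grip head, 48 mm above the hub's underside (head spans 30 to 62 mm). x runs along the flat arm (18 mm wide, 20 to 30 mm up) to the handle, z up. A ball counterweight (radius 14 mm) sits 45 mm out on the -x side. 0.37 kg, centre of mass within 10 mm of the axis.
- crank_mouth (a point): Centre of the crank's socket mouth, on the underside of its hub, a block 32 x 32 mm and 20 mm high. The socket is a 15.5 mm square, 20 mm deep, open downwards, its flats along this point's x (along the arm to the handle) and y; z up. Being square it fits the shaft in four yaws.
- crank_grip (a point): Point on the axis of the crank's red handle: a round upright sleeve, diameter 18 mm, that spins freely on the arm's end, 65 mm from the hub axis. The sleeve spans 32 to 84 mm above the hub's underside; this point is 60 mm above it. Axes as the crank's (x from hub to handle, z up).
- shaft_end (a point): Centre of the top face of the upright 14 mm square steel shaft end on the cradle's blue gearbox, 97 mm above the table, 22 mm above the gearbox collar. Its x and y are square to the flats and turn with the shaft; z up. With the crank fully home the socket mouth is 20 mm below this point; crank and shaft then have about 0.1 rad of angular play.
- shaft (a joint): Shaft angle, rad, growing clockwise seen from above; 30 mm of jaw closing per turn, 2.2 to 3.3 turns needed. Stiff and self-locking: running free takes about 7 N at the handle along its path (4 to 5 N just after a slow move stops), pushing the grinder along adds up to 1 N, and once it bears on the cushion about 5 N more per radian. Snug, 25 to 90 N at the pad, is 1.8 to 6.6 N above free running.
- pad: Black rubber pad on the jaw, 80 mm wide, 58 mm high, sprung (16 N per mm) on the blue jaw carriage. Origin: middle of its pressing face across the width, at table height; x points the way the jaw closes, from the shaft towards the grinder and the cushion.
- grinder: Coffee grinder: black box body 90 mm (the way it is clamped) x 100 x 105 mm high, clear hopper, 155 mm high in all, about 1 kg, loose on the cradle's bed, which is 20 mm above the table. Origin: centre of its underside; z up. At the start it touches neither jaw nor cushion.
- cradle: Fixed holding cradle: aluminium bed 430 x 120 x 20 mm, blue gearbox 100 x 100 mm (top 68 mm, collar 75 mm above the table), and at the far end a blue fence with an orange cushion. Origin: under the shaft axis, at table height; x along the bed from shaft to fence. The cushion's face is 286 to 301 mm from the origin: its thickness is not measured and must be felt.
- jug: Steel milk jug with handle, 85 mm high, radius 36 mm. Leave alone. Origin: centre of its underside.
- descaler: White plastic bottle, 130 mm high, radius 28 mm. Leave alone. Origin: centre of its underside.
- screwdriver: Screwdriver lying on the table. Leave alone. Origin: underside.
Not all that is in view belongs to the job. Of the things that look like the grinder, the smaller one is meant.

How it is judged:
By the outcome, as a careful person would: the job done as asked, in the order asked, and still so for the second after the job is handed in, with the robot touching nothing.
It also fails if it takes over 72 s, if anything falls off the work surface, if the arm or the gripper's body presses on something with over 40 N, if the wrist force passes 120 N, or if a joint passes its speed limit or range.

## Working session

There is one attempt and no reset: what is moved stays moved. The work goes in short steps, Python scripts to look and compute and a shell command to move; the robot and the scene stay as the last step left them, time stands still between calls to the robot, and variables do not carry over. Pictures are saved under pics/ and viewed, and the job is handed in when it is done.

```bash
ls; mkdir -p pics; python3 - <<'E'
from station import ctrl
import cv2
for n in("top","side"):
    cv2.imwrite(f"pics/{n}0.png",ctrl.camera(n)[:,:,::-1])
    m=ctrl.camera_model(n);print(n,{k:(v.round(3).tolist() if hasattr(v,'round') and not isinstance(v,float) else v) for k,v in m.items()})
o=ctrl.get_obs();print(o,ctrl.tip_reach)
E
```

```text
pics
top {'fx': 430.60000160086986, 'fy': 430.60000160086986, 'cx': 318.7050874967957, 'cy': 204.5239854320233, 'R': [[0.02, -1.0, -0.008], [-0.999, -0.019, -0.04], [0.04, 0.009, -0.999]], 't': [-0.026, 0.58, 1.251]}
side {'fx': 431.67673364984176, 'fy': 431.67673364984176, 'cx': 317.2024283020295, 'cy': 203.95585870842146, 'R': [[0.965, -0.262, 0.002], [-0.203, -0.75, -0.629], [0.166, 0.607, -0.777]], 't': [-0.577, 0.16, 0.902]}
{'time_s': 0.1, 'qpos': array([-1.39861609e+00,  3.00391625e-01,  1.52150016e+00, -5.30993186e-06,
        1.32067482e+00, -6.65984603e-02]), 'joint_vel': array([-2.73937781e-05,  1.16145556e-04, -1.47612096e-03,  2.01834467e-03,
       -1.79781837e-05,  5.77119590e-04]), 'tau': array([ 1.46904367e-03, -5.32643545e+01, -3.53284907e+01,  7.09875533e-02,
        2.35305307e-02, -6.17485557e-05]), 'ee_pos': array([ 0.13004631, -0.53419871,  0.22696414]), 'eef_rot': array([-3.14062051e+00, -5.96842847e-05,  2.38779989e-01]), 'force': array([ 0.03492727, -0.1065527 , -0.08110747]), 'moment': array([-0.03517906, -0.0176696 , -0.01633359]), 'grip_width': 0.09407551748674939} 0.022
```

View pics/top0.png

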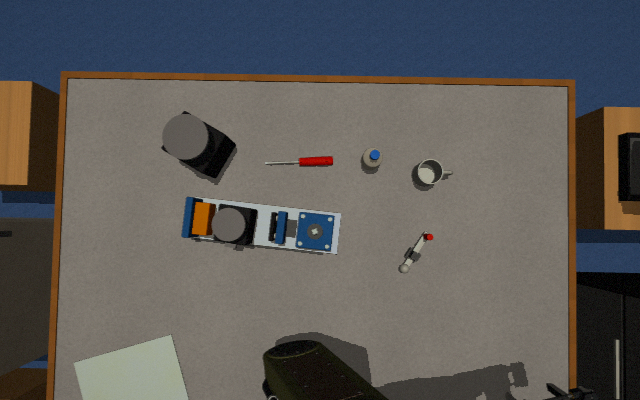

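View pics/side0.png

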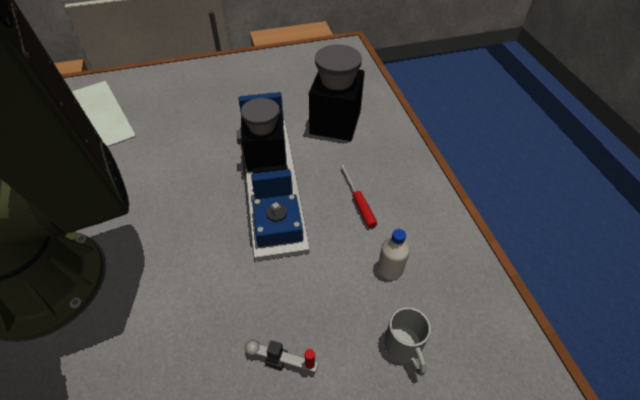

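The small grinder sits in the cradle (top 232,225; side 262,135). The bigger decoy stands outside it (top 200,145; side 337,95). The shaft is at top (315,231) and the crank at top (412,254), with its red handle at (429,237). I'll confirm these in enlarged crops.

```bash
python3 - <<'E'
import cv2,numpy as np
t=cv2.imread('pics/top0.png');s=cv2.imread('pics/side0.png')
a=cv2.resize(t[185:285,170:450],None,fx=2.8,fy=2.8,interpolation=cv2.INTER_CUBIC)
cv2.imwrite('pics/ca.png',a)
def c(im,x,y,w,h,f):return cv2.resize(im[y:y+h,x:x+w],None,fx=f,fy=f,interpolation=cv2.INTER_CUBIC)
b=np.hstack([c(t,290,205,50,50,8),c(t,390,225,50,50,8)])
d=np.hstack([c(s,240,165,80,40*2,5)[:400],c(s,240,325,80,60,5)[:300].copy() if 0 else cv2.copyMakeBorder(c(s,240,325,80,60,5),0,100,0,0,cv2.BORDER_CONSTANT)])
cv2.imwrite('pics/cb.png',b);cv2.imwrite('pics/cd.png',d)
E
```

```text
(no output)
```

View pics/ca.png

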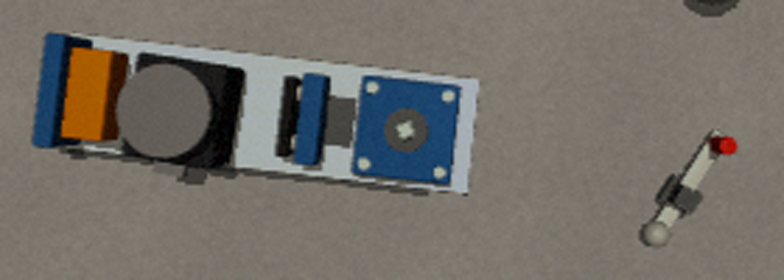

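View pics/cb.png

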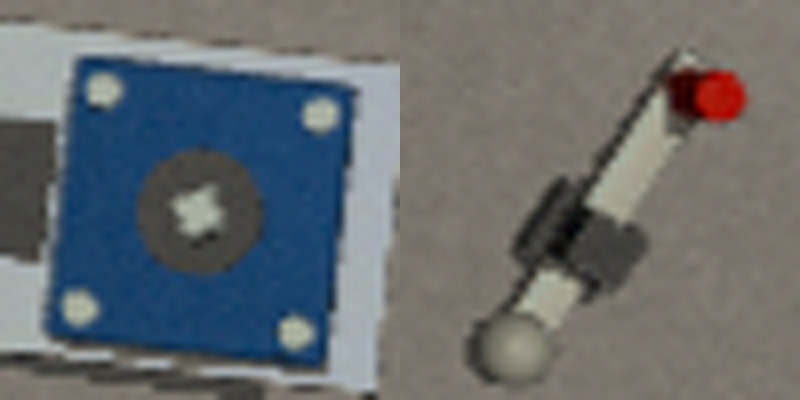

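View pics/cd.png

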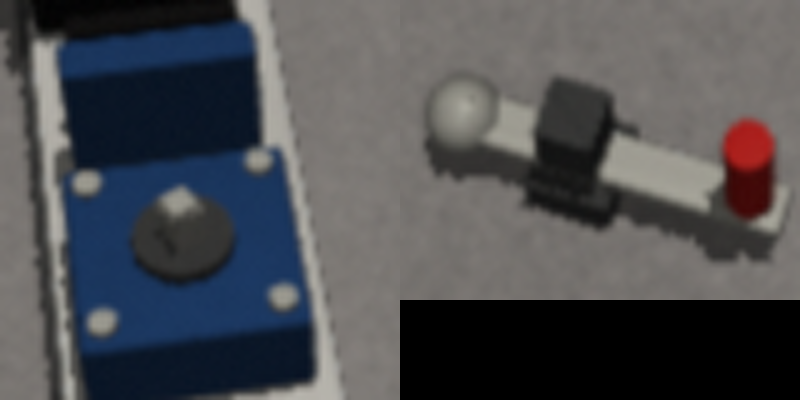

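```bash
cat > h.py <<'E'
import numpy as np,cv2
from station import ctrl
M={n:ctrl.camera_model(n) for n in("top","side")}
def ray(n,u,v,z):
    m=M[n];R=np.array(m['R']);t=np.array(m['t']);C=-R.T@t
    d=R.T@np.array([(u-m['cx'])/m['fx'],(v-m['cy'])/m['fy'],1]);return C+d*(z-C[2])/d[2]
def proj(n,X):
    m=M[n];c=np.array(m['R'])@np.array(X)+np.array(m['t']);return np.array([m['fx']*c[0]/c[2]+m['cx'],m['fy']*c[1]/c[2]+m['cy']])
def tri(p,q):
    A=[];b=[]
    for n,(u,v) in(("top",p),("side",q)):
        m=M[n];R=np.array(m['R']);t=np.array(m['t']);C=-R.T@t
        d=R.T@np.array([(u-m['cx'])/m['fx'],(v-m['cy'])/m['fy'],1]);d/=np.linalg.norm(d)
        P=np.eye(3)-np.outer(d,d);A.append(P);b.append(P@C)
    return np.linalg.lstsq(np.vstack(A),np.hstack(b),rcond=None)[0]
E
python3 - <<'E'
from h import *
t=cv2.imread('pics/top0.png');s=cv2.imread('pics/side0.png')
for n in M:
    print(n,'C',(-np.array(M[n]['R']).T@np.array(M[n]['t'])).round(3))
for im,(x,y) in((t,(308,224)),(s,(268,195))):
    print(cv2.cvtColor(im,cv2.COLOR_BGR2GRAY)[y:y+16,x:x+17])
# red handle
for n,im,(x,y,w,h) in(("top",t,(415,225,25,25)),("side",s,(295,340,30,35))):
    c=im[y:y+h,x:x+w].astype(int);r=(c[...,2]>100)&(c[...,2]>2*c[...,1])
    if n=='side':
        g=c[...,2];print(np.where(r,g,0)[2:22,6:24])
    yy,xx=np.nonzero(r);w_=c[yy,xx,2];print(n,(xx.mean()+x).round(2),(yy.mean()+y).round(2),len(xx))
# bolts
for n,im,(x,y,w,h) in(("top",t,(295,208,42,44)),("side",s,(250,185,55,50))):
    c=im[y:y+h,x:x+w];g=cv2.cvtColor(c,cv2.COLOR_BGR2GRAY);sat=c.max(2).astype(int)-c.min(2)
    k,l,st,ce=cv2.connectedComponentsWithStats(((g>120)&(sat<60)).astype(np.uint8))
    for i in range(1,k):
        if 3<st[i,4]<60: u,v=ce[i]+[x,y];print(n,u.round(2),v.round(2),st[i,4],ray(n,u,v,.068 if 1 else 0)[:2].round(4),ray(n,u,v,.097)[:2].round(4))
E
```

```text
top C [ 0.53  -0.026  1.273]
side C [ 0.439 -0.578  0.803]
[[ 60  59  57  64  74  74  72  68  74  69  70  63  58  57  59  58  61]
 [ 57  66  68  70  65  73  70  70  73  71  71  67  60  60  61  61  59]
 [ 64  66  74  66  68  72  71  71  70  69  70  66  69  64  66  62  61]
 [ 68  71  72  72  68  70  70  69  70  70  72  71  72  67  63  65  59]
 [ 70  69  66  72  69  69  70 111 120  82  68  71  67  66  67  61  63]
 [ 68  71  68  72 112 121 160 166 127  80  68  67  67  68  69  63  61]
 [ 68  69  69 108 160 169 167 170 139  85  66  72  69  68  53  57  62]
 [ 70  71  71  76 156 171 171 171 169 132  81  69  66  71  63  59  61]
 [ 72  72  70  70  98 160 172 170 170 122  77  71  71  69  63  58  62]
 [ 72  72  69  66 111 159 170 137 108 101  78  70  70  70  56  57  61]
 [ 70  72  66  68  71  93 104  65  39  67  68  71  68  70  50  57  57]
 [ 68  72  67  68  71  68  46  61  67  67  70  69  69  60  61  55  65]
 [ 63  66  73  68  68  69  70  69  71  67  70  70  61  62  61  61  57]
 [ 56  52  65  68  66  67  65  70  68  67  71  61  58  58  58  64  58]
 [ 53  59  62  62  65  70  67  66  68  70  49  
[... 2834 characters left out ...]
9.54 218.85 13 [ 0.5387 -0.0463] [ 0.5385 -0.0458]
top 296.0 230.5 6 [0.5043 0.0468] [0.5049 0.0451]
top 314.43 230.91 23 [ 0.5042 -0.0047] [ 0.5048 -0.0052]
top 295.0 239.0 7 [0.4806 0.0491] [0.4817 0.0473]
top 299.46 243.15 13 [0.4692 0.0364] [0.4707 0.0349]
top 326.33 246.25 12 [ 0.4621 -0.0388] [ 0.4638 -0.0385]
top 298.27 248.27 11 [0.4549 0.0394] [0.4567 0.0378]
top 308.5 250.0 6 [0.4507 0.0108] [0.4526 0.0099]
top 319.0 251.0 11 [ 0.4485 -0.0186] [ 0.4505 -0.0188]
side 256.69 201.0 13 [0.4697 0.0378] [0.4684 0.0135]
side 275.33 204.83 18 [0.507  0.0165] [ 0.5044 -0.007 ]
side 296.21 223.57 14 [ 0.5393 -0.0448] [ 0.5353 -0.0659]
side 259.88 228.59 17 [ 0.4629 -0.0377] [ 0.4619 -0.059 ]
```

```bash
python3 - <<'E'
from h import *
t=cv2.imread('pics/top0.png');s=cv2.imread('pics/side0.png')
def yaw4(n,im,x,y,w,h,thr,z):
    m=M[n];g=cv2.cvtColor(im,cv2.COLOR_BGR2GRAY).astype(float)
    N=161;h_=.012;out=[]
    c=ray(n,x,y,z)
    ax=np.linspace(-h_,h_,N);X,Y=np.meshgrid(ax,ax,indexing='ij')
    uv=np.array([[proj(n,[c[0]+a,c[1]+b,z]) for b in ax] for a in ax],dtype=np.float32)
    I=cv2.remap(g.astype(np.float32),uv[...,0],uv[...,1],cv2.INTER_CUBIC)
    W=np.clip(I-thr,0,None)
    x0=(W*X).sum()/W.sum();y0=(W*Y).sum()/W.sum()
    Z=(X-x0)+1j*(Y-y0);m4=(W*Z**4).sum()/(W*abs(Z)**4).sum()
    # corners at phase: Z^4 angle = 4*phi_corner
    ph=np.angle(m4)/4
    print(n,'centre',(c[0]+x0).round(4),(c[1]+y0).round(4),'corner',np.degrees(ph).round(1),'flat',(np.degrees(ph)+45)%90,abs(m4).round(3))
for thr in(100,115,130):
    yaw4('top',t,314.4,230.9,0,0,thr,.097); yaw4('side',s,275.3,204.8,0,0,thr,.097)
r=tri((429.5,236.5),(309.4,353.4));print('red',r, ray('top',429.5,236.5,.084),ray('side',309.4,353.7,.084))
# head, ball in top/side
for n,im,(x,y) in(("top",t,(398,244)),("side",s,(246,336))):
    g=cv2.cvtColor(im,cv2.COLOR_BGR2GRAY);print(x,y);print(g[y:y+30,x:x+40] if n=='top' else g[y:y+32,x:x+40])
E
```

```text
top centre 0.5046 -0.0048 corner -22.0 flat 22.980816981924413 0.408
side centre 0.5042 -0.0069 corner -24.6 flat 20.41804627396816 0.252
top centre 0.5046 -0.0047 corner -20.5 flat 24.49066995050409 0.417
side centre 0.5041 -0.0068 corner -24.1 flat 20.862836386882535 0.248
top centre 0.5045 -0.0047 corner -18.8 flat 26.198165546848035 0.433
side centre 0.5041 -0.0068 corner -23.9 flat 21.10688250604568 0.243
red [ 0.49566633 -0.32275379  0.07966558] [ 0.49550239 -0.32162391  0.084     ] [ 0.49548655 -0.32482285  0.084     ]
398 244
[[122 119 118 ... 121 120 119]
 [120 115 119 ... 118 116 115]
 [116 121 117 ... 118 119 119]
 ...
 [119  78  51 ... 120 118 118]
 [122 118  77 ... 118 121 120]
 [116 120 116 ... 118 123 120]]
246 336
[[116 117 118 ... 117 117 116]
 [117 119 118 ... 116 115 116]
 [116 117 116 ... 116 117 118]
 ...
 [121 120 118 ...  29  46  51]
 [119 117 114 ...  31  48  51]
 [118 114 110 ...  44  55  54]]
```

```bash
python3 - <<'E'
from h import *
r=np.array([.4955,-.3232])
for n,u,v,z in(("top",403.7,268,.025),("side",252,346,.025),("top",415.6,256.2,.062),("side",274.6,344,.062),("top",429.5,236.5,.084),("side",309.4,353.5,.084)):
    print(n,z,ray(n,u,v,z)[:2].round(4))
b=(ray("top",403.7,268,.025)+ray("side",252,346,.025))[:2]/2
for n in M:
    pb=ray(n,*((403.7,268) if n=='top' else (252,346)),.025);pr=ray(n,*((429.5,236.5) if n=='top' else (309.4,353.5)),.084)
    d=(pr-pb)[:2];print(n,np.hypot(*d),np.degrees(np.arctan2(d[1],d[0])),'hub',(pb[:2]+d*45/110).round(4))
E
```

```text
top 0.025 [ 0.4018 -0.263 ]
side 0.025 [ 0.4024 -0.2629]
top 0.062 [ 0.4391 -0.2888]
side 0.062 [ 0.4428 -0.2847]
top 0.084 [ 0.4955 -0.3216]
side 0.084 [ 0.4956 -0.3245]
top 0.11048509030842099 -32.021415427931444 hub [ 0.4401 -0.287 ]
side 0.11174359230493305 -33.48154342463337 hub [ 0.4405 -0.2881]
```

```bash
cat > go.py <<'E'
# usage: go.py x y z yawdeg -> tool-frame shift (mm, in present tool axes) and spin
import sys
from h import *
from scipy.spatial.transform import Rotation as Ro
o=ctrl.get_obs();R=Ro.from_euler('xyz',o['eef_rot']).as_matrix()
p=o['ee_pos'];T=np.array([float(a) for a in sys.argv[1:4]])
yaw=np.degrees(o['eef_rot'][2])
dy=(float(sys.argv[4])-yaw) if len(sys.argv)>4 else 0
f=o['force']
print('t',round(o['time_s'],2),'p',(p*1e3).round(1),'rpy deg',np.degrees(o['eef_rot']).round(2),'F',f.round(1),'M',o['moment'].round(2),'w',round(o['grip_width']*1e3,1),'q',o['qpos'].round(2))
print('shift mm',(R.T@(T-p)*1e3).round(1),'spin',round(-np.radians(dy),4))
E
python3 go.py .4403 -.2876 .227 -32.7
python3 -m creep '{"xyz":[[51,-24,0],[51,-24,0],[51,-24,0],[51,-24,0],[51,-24,0]],"spin":[0,0,0,0,0]}' 60
python3 go.py .4403 -.2876 .227 -32.7
```

```text
t 0.1 p [ 130.  -534.2  227. ] rpy deg [-179.94   -0.     13.68] F [ 0.  -0.1 -0.1] M [-0.04 -0.02 -0.02] w 94.1 q [-1.4   0.3   1.52 -0.    1.32 -0.07]
shift mm [ 3.598e+02 -1.662e+02  1.000e-01] spin 0.8095
time_s: 0.72
ee_pos: [0.3506, -0.3561, 0.2273]
eef_rot: [-3.141, 0.0, 0.239]
force: [-0.1, -1.1, -0.3]
grip_width: 0.0596
t 0.72 p [ 350.6 -356.1  227.3] rpy deg [-1.7999e+02  1.0000e-02  1.3670e+01] F [-0.1 -1.1 -0.3] M [-0.   -0.03 -0.03] w 59.6 q [-0.87  0.19  1.66 -0.    1.29  0.47]
shift mm [103.3 -45.3   0.3] spin 0.8093
```

```bash

python3 -m creep '{"xyz":[[52,-23,0],[52.8,-23,0],[0,0,0]],"spin":[0,0,0.09]}' 
python3 -m creep '{"xyz":[[0,0,0],[0,0,0],[0,0,0],[0,0,0],[0,0,0]],"spin":[0.18,0.18,0.18,0.18,0]}' >/dev/null
python3 go.py .4403 -.2876 .055 -32.7
```

```text
time_s: 1.1
ee_pos: [0.4425, -0.2855, 0.2269]
eef_rot: [-3.141, 0.0, 0.152]
force: [0.5, -0.2, 1.0]
grip_width: 0.06
t 1.73 p [ 440.3 -287.9  227.2] rpy deg [-1.800e+02  3.000e-02 -3.267e+01] F [-0.3 -0.1  0.5] M [ 0.07 -0.02 -0.  ] w 59.7 q [-0.65  0.25  1.59 -0.    1.31  1.49]
shift mm [-1.000e-01 -3.000e-01  1.722e+02] spin 0.0006
```

```bash

python3 -m creep '{"xyz":[[0,0,50],[0,0,50],[0,0,37],[0,0,0]],"spin":[0,0,0,0]}' >/dev/null
python3 - <<'E'
from h import *
s=ctrl.camera('side')[:,:,::-1]
cv2.imwrite('pics/s1.png',cv2.resize(s[270:400,210:350],None,fx=5,fy=4.6,interpolation=cv2.INTER_CUBIC))
E
python3 go.py .4403 -.2876 .055 -32.7
```

```text
t 2.27 p [ 440.3 -287.9   90.5] rpy deg [-1.7999e+02  8.0000e-02 -3.2560e+01] F [0.5 0.2 0.2] M [ 0.06  0.03 -0.  ] w 60.1 q [-0.65  0.41  1.72  0.    1.01  1.49]
shift mm [-0.1 -0.2 35.5] spin 0.0025
```

View pics/s1.png

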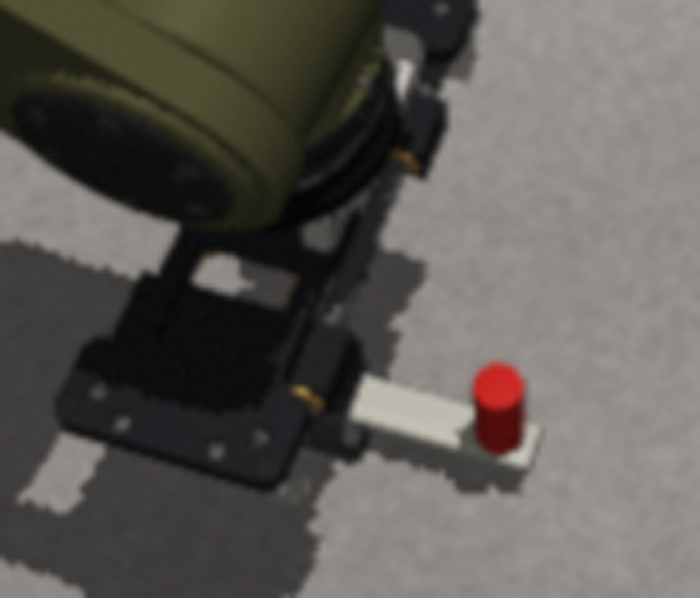

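The opened fingers straddle the hub at crop (330,390), and the arm and handle at (500,400) are clear. I'll lower and grip.

```bash

python3 -m creep '{"xyz":[[0,0,20],[0,0,16],[0,0,0]],"spin":[0,0,0]}'  >/dev/null
python3 go.py .4403 -.2876 .055 -32.7
python3 -m creep '{"xyz":[[0,0,0],[0,0,0],[0,0,0],[0,0,0],[0,0,0]],"spin":[0,0,0,0,0]}' 10 40 
python3 go.py .4403 -.2876 .055 -32.7
```

```text
t 2.65 p [ 440.3 -288.    54.4] rpy deg [-1.800e+02  4.000e-02 -3.268e+01] F [-0.4 -0.6  0.4] M [ 0.03 -0.06 -0.05] w 59.6 q [-0.65  0.46  1.74 -0.    0.94  1.49]
shift mm [-0.2 -0.3 -0.6] spin 0.0003
time_s: 3.28
ee_pos: [0.4405, -0.2881, 0.0546]
eef_rot: [3.142, -0.0, -0.571]
force: [-0.5, -0.3, 0.8]
grip_width: 0.0215
t 3.27 p [ 440.5 -288.1   54.6] rpy deg [ 1.800e+02 -2.000e-02 -3.273e+01] F [-0.5 -0.3  0.8] M [ 0.   -0.02 -0.05] w 21.5 q [-0.65  0.46  1.74 -0.    0.94  1.49]
shift mm [-0.4 -0.3 -0.4] spin -0.0005
```

```bash

python3 -m creep '{"xyz":[[0,0,-30],[0,0,-50],[0,0,-50],[0,0,-20],[0,0,0]],"spin":[0,0,0,0,0]}'  >/dev/null
python3 go.py .5044 -.0058 .2 23
python3 - <<'E'
from h import *
for n in M:
    im=ctrl.camera(n)[:,:,::-1];cv2.imwrite(f'pics/l_{n}.png',im)
    c=im.astype(int);r=(c[...,2]>100)&(c[...,2]>2.5*c[...,1]);k,l,st,ce=cv2.connectedComponentsWithStats(r.astype(np.uint8))
    for i in range(1,k):
        if st[i,4]>15: print(n,ce[i].round(2),st[i,4])
E
```

```text
t 3.9 p [ 440.6 -288.1  205.2] rpy deg [ 1.7999e+02 -1.1000e-01 -3.2720e+01] F [ 0.5  1.2 -4. ] M [ 0.02 -0.03  0.06] w 21.7 q [-0.65  0.27  1.62  0.    1.26  1.49]
shift mm [ -99. -272.    5.] spin -0.9726
top [315.79 160.6 ] 257
top [444.46 237.81] 26
side [364.06 208.23] 327
side [307.64 315.53] 113
```

View pics/l_top.png

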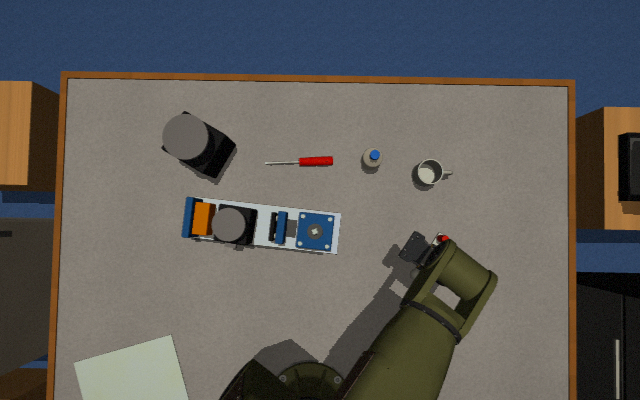

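View pics/l_side.png

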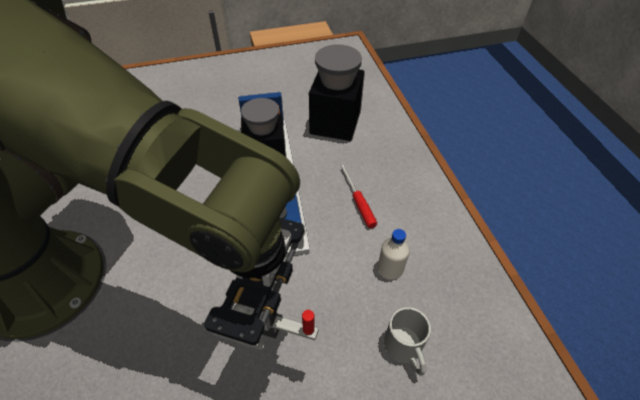

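```bash

python3 -m creep '{"xyz":[[-19.8,-54.4,1],[-19.8,-54.4,1],[-19.8,-54.4,1],[-19.8,-54.4,1],[-19.8,-54.4,1]],"spin":[0,0,0,0,0]}'  >/dev/null
python3 -m creep '{"xyz":[[0,0,0],[0,0,0],[0,0,0],[0,0,0],[0,0,0]],"spin":[-0.18,-0.18,-0.18,-0.18,-0.18]}'  >/dev/null
python3 -m creep '{"xyz":[[0,0,0],[0,0,0],[0,0,0]],"spin":[-0.064,0,0]}'  >/dev/null
python3 go.py .5044 -.0058 .157 22.5
python3 - <<'E'
from h import *
im=ctrl.camera('side')[:,:,::-1];cv2.imwrite('pics/m_side.png',cv2.resize(im[120:280,200:380],None,fx=4,fy=3.7,interpolation=cv2.INTER_CUBIC))
E
```

```text
t 5.62 p [503.9  -5.6 198.7] rpy deg [-1.7996e+02  7.0000e-02  2.2410e+01] F [-0.7 -0.4 -3.8] M [-0.03 -0.09 -0.01] w 21.5 q [-0.08  0.22  1.69  0.    1.23  1.1 ]
shift mm [ 0.4  0.4 41.6] spin -0.0015
```

View pics/m_side.png

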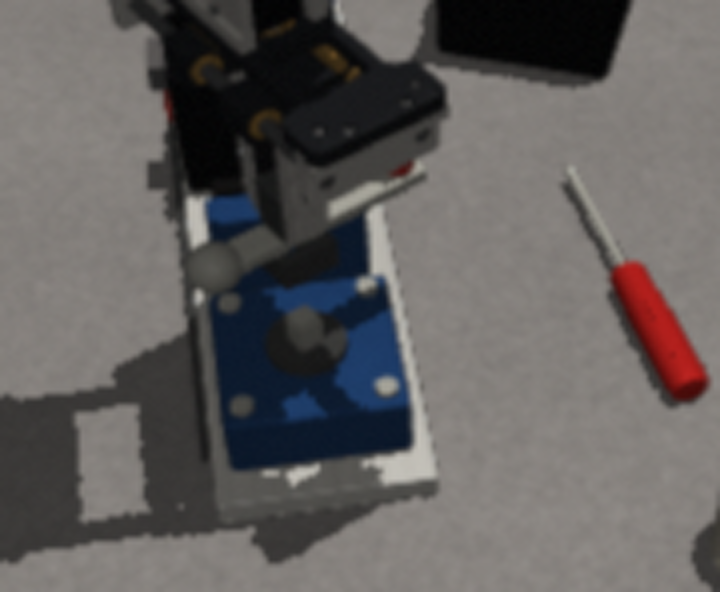

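The crank hangs over the shaft. The hub is at crop (305,262), above the shaft top at (303,325), and everything is clear. I'll lower to just above contact.

```bash

python3 -m creep '{"xyz":[[0.2,0.2,20],[0.2,0.2,18],[0,0,4],[0,0,0]],"spin":[0,0,0,0]}'  >/dev/null
python3 go.py .5044 -.0058 .157 22.5
python3 - <<'E'
from h import *
im=ctrl.camera('side')[:,:,::-1];cv2.imwrite('pics/n_side.png',im);cv2.imwrite('pics/n1.png',cv2.resize(im[160:240,220:320],None,fx=8,fy=7.5,interpolation=cv2.INTER_CUBIC))
E
```

```text
t 6.17 p [504.8  -5.9 157.7] rpy deg [180.    -0.    22.48] F [-0.4  0.4 -4.2] M [ 0.02 -0.    0.01] w 21.4 q [-0.08  0.27  1.73  0.    1.14  1.09]
shift mm [-0.4 -0.2  0.7] spin -0.0003
```

View pics/n1.png

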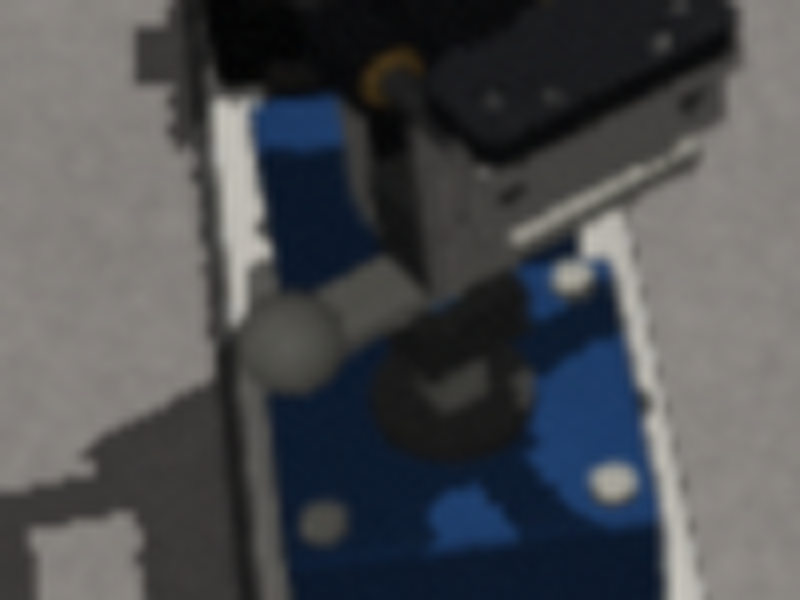

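The shaft's lit edge at crop (460,385) runs parallel to the hub's lower edge, so the yaw looks right. I'll lower gently with force checks.

```bash

python3 -m creep '{"xyz":[[0,0,2],[0,0,2],[0,0,2],[0,0,2],[0,0,0]],"spin":[0,0,0,0,0]}'  >/dev/null
python3 go.py .5044 -.0058 .1316 22.5
```

```text
t 6.85 p [504.6  -5.9 149.3] rpy deg [-1.7999e+02  2.0000e-02  2.2510e+01] F [-0.4  0.2 -3.9] M [ 0.02 -0.06  0.03] w 21.8 q [-0.08  0.28  1.74  0.    1.12  1.09]
shift mm [-0.2 -0.1 17.7] spin 0.0001
```

```bash

python3 -m creep '{"xyz":[[0,0,2],[0,0,2],[0,0,2],[0,0,0]],"spin":[0,0,0,0]}'  >/dev/null
python3 go.py .5044 -.0058 .1316 22.5
python3 -m creep '{"xyz":[[0,0,2],[0,0,2],[0,0,0]],"spin":[0,0,0]}'  >/dev/null
python3 go.py .5044 -.0058 .1316 22.5
```

```text
t 7.35 p [504.6  -5.9 143.2] rpy deg [-1.7999e+02  2.0000e-02  2.2510e+01] F [-0.2 -1.1 -4. ] M [-0.11  0.26 -0.05] w 21.9 q [-0.08  0.29  1.74  0.    1.11  1.09]
shift mm [-0.1 -0.1 11.6] spin 0.0001
t 7.72 p [504.6  -5.9 139.2] rpy deg [-1.7999e+02  2.0000e-02  2.2500e+01] F [-1.6 -1.1 -4.9] M [-0.18  0.27  0.05] w 21.8 q [-0.08  0.29  1.75 -0.    1.1   1.09]
shift mm [-0.2 -0.1  7.6] spin 0.0001
```

It's engaged, with only about 1.5 N of side force. I'll press home.

```bash

python3 -m creep '{"xyz":[[0,0,2],[0,0,2],[0,0,2],[0,0,0]],"spin":[0,0,0,0]}'  >/dev/null
python3 go.py .5044 -.0058 .1316 22.5
python3 -m creep '{"xyz":[[0,0,1.5],[0,0,1],[0,0,0]],"spin":[0,0,0]}'  >/dev/null
python3 go.py .5044 -.0058 .1316 22.5
```

```text
t 8.22 p [504.6  -5.9 133.1] rpy deg [-1.7999e+02  2.0000e-02  2.2510e+01] F [-2.  -1.6 -4.9] M [-0.25  0.35  0.01] w 21.6 q [-0.08  0.3   1.75 -0.    1.09  1.09]
shift mm [-0.2 -0.1  1.5] spin 0.0001
t 8.6 p [504.7  -5.9 131.5] rpy deg [ 1.80e+02 -1.00e-02  2.25e+01] F [-6.3 -0.5  5.6] M [-0.24  1.31 -0.01] w 21.8 q [-0.08  0.3   1.75  0.    1.08  1.09]
shift mm [-0.3 -0.2 -0.1] spin 0.0001
```

```bash

python3 -m creep '{"xyz":[[0,0,0.8],[0,0,0]],"spin":[0,0]}'  >/dev/null
python3 go.py .5044 -.0058 .1316 22.5
python3 -m creep '{"xyz":[[0,0,0],[0,0,0],[0,0,0],[0,0,0]],"spin":[0,0,0,0]}' 60  >/dev/null
python3 go.py .5044 -.0058 .19 22.5
```

```text
t 8.85 p [504.8  -5.9 131.4] rpy deg [ 1.7998e+02 -3.0000e-02  2.2510e+01] F [-9.1 -0.6 12.9] M [-0.26  2.01  0.01] w 21.6 q [-0.08  0.3   1.75 -0.    1.08  1.09]
shift mm [-0.4 -0.2 -0.2] spin 0.0002
t 9.35 p [504.8  -5.8 130.1] rpy deg [ 1.800e+02 -1.000e-02  2.251e+01] F [ 0.4 -0.5 -0.2] M [-0.06 -0.03  0.01] w 58.0 q [-0.08  0.31  1.75  0.    1.08  1.09]
shift mm [ -0.3  -0.2 -59.9] spin 0.0001
```

```bash

python3 -m creep '{"xyz":[[0,0,-30],[0,0,-35],[-20,0,0],[0,0,0]],"spin":[0,0,0,0]}'  >/dev/null
python3 go.py .5044 -.0058 .19 22.5
python3 - <<'E'
from h import *
for n in M:
    im=ctrl.camera(n)[:,:,::-1];cv2.imwrite(f'pics/p_{n}.png',im)
    c=im.astype(int);r=(c[...,2]>100)&(c[...,2]>2.5*c[...,1]);k,l,st,ce=cv2.connectedComponentsWithStats(r.astype(np.uint8))
    for i in range(1,k):
        if st[i,4]>8: print(n,ce[i].round(2),st[i,:4].tolist(),st[i,4],ray(n,*ce[i],.161).round(4))
s=cv2.imread('pics/p_side.png')[150:260,210:340];t=cv2.imread('pics/p_top.png')[170:280,260:390]
cv2.imwrite('pics/pp.png',np.hstack([cv2.resize(a,(400,338),interpolation=cv2.INTER_CUBIC) for a in(t,s)]))
E
```

```text
t 9.85 p [485.9 -13.7 195.4] rpy deg [ 1.7999e+02 -2.0000e-02  2.2470e+01] F [-0.1 -0.8 -0.2] M [ 0.03 -0.05 -0.02] w 60.0 q [-0.1   0.19  1.74  0.    1.22  1.07]
shift mm [20.1 -0.2  5.4] spin -0.0004
top [315.81 160.56] [299, 156, 34, 9] 259 [ 0.6885 -0.0063  0.161 ]
top [304.91 208.3 ] [302, 206, 7, 6] 33 [0.564  0.0194 0.161 ]
side [299.36 170.6 ] [296, 168, 8, 6] 42 [0.5639 0.0163 0.161 ]
side [364.17 207.91] [353, 191, 24, 34] 306 [ 0.6596 -0.1101  0.161 ]
```

View pics/pp.png

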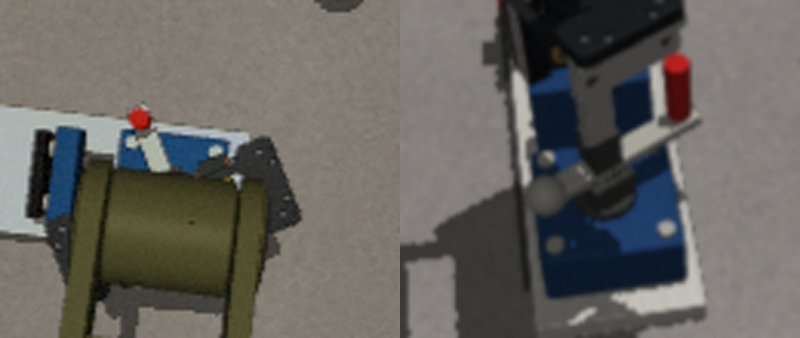

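The crank sits down on the collar, with the handle at top (304.9,208.3) and side (299.4,170.6). That puts it at about (0.5645, 0.0185), which matches the prediction. I'll move over it.

```bash

python3 -m creep '{"xyz":[[40,0,0],[45,0.2,0],[0,0,0],[0,0,0]],"spin":[0,0,0,0]}' 46 >/dev/null
python3 go.py .5647 .0189 .142 22.5
```

```text
t 10.45 p [564.6  18.9 194.4] rpy deg [-1.7997e+02  7.0000e-02  2.2520e+01] F [-0.5 -0.8  0.1] M [-0.04  0.02  0.02] w 45.9 q [-0.03  0.36  1.52  0.    1.26  1.15]
shift mm [ 0.2  0.1 52.4] spin 0.0004
```

```bash

python3 -m creep '{"xyz":[[0,0,25],[0,0,27],[0,0,0],[0,0,0]],"spin":[0,0,0,0]}' >/dev/null
python3 go.py .5647 .0189 .142 22.5
python3 -m creep '{"xyz":[[0,0,0],[0,0,0],[0,0,0],[0,0,0]],"spin":[0,0,0,0]}' 5 30 >/dev/null
python3 go.py .5647 .0189 .142 22.5
```

```text
t 10.95 p [565.1  18.7 144.4] rpy deg [ 1.7997e+02 -7.0000e-02  2.2490e+01] F [0.3 0.1 0.9] M [-0.02 -0.04 -0.03] w 46.1 q [-0.03  0.41  1.57  0.    1.16  1.15]
shift mm [-0.2 -0.4  2.4] spin -0.0002
t 11.45 p [564.9  18.8 143.3] rpy deg [ 1.7999e+02 -2.0000e-02  2.2510e+01] F [1.4 0.8 1.1] M [-0.03 -0.03 -0.01] w 17.7 q [-0.03  0.41  1.57 -0.    1.16  1.15]
shift mm [-0.2 -0.2  1.3] spin 0.0001
```

```bash
python3 - <<'E'
import numpy as np
a=np.radians(np.arange(0,361,12));x=65*np.cos(a);y=65*np.sin(a)
x=x.round(1);y=y.round(1)
for i in range(0,30,5):
    print(i*12,[[round(x[j+1]-x[j],1),round(y[j+1]-y[j],1),0] for j in range(i,i+5)])
E
cat > st.py <<'E'
import sys
from h import *
o=ctrl.get_obs();p=o['ee_pos'][:2]-np.array([.5047,-.0057]);r=np.hypot(*p);a=np.arctan2(p[1],p[0])
tan=np.array([np.sin(a),-np.cos(a)]);rad=p/r;f=o['force']
print('t %.2f ang(cw from start) %.1f r %.1f z %.1f | Ftan(resist) %.2f Frad %.2f Fz %.2f w %.1f'%(o['time_s'],(22.5-np.degrees(a))%360,r*1e3,o['ee_pos'][2]*1e3,-f[:2]@tan,f[:2]@rad,f[2],o['grip_width']*1e3))
E
python3 st.py
```

```text
0 [[np.float64(-1.4), np.float64(13.5), 0], [np.float64(-4.2), np.float64(12.9), 0], [np.float64(-6.8), np.float64(11.8), 0], [np.float64(-9.1), np.float64(10.1), 0], [np.float64(-11.0), np.float64(8.0), 0]]
60 [[np.float64(-12.4), np.float64(5.5), 0], [np.float64(-13.3), np.float64(2.8), 0], [np.float64(-13.6), np.float64(0.0), 0], [np.float64(-13.3), np.float64(-2.8), 0], [np.float64(-12.4), np.float64(-5.5), 0]]
120 [[np.float64(-11.0), np.float64(-8.0), 0], [np.float64(-9.1), np.float64(-10.1), 0], [np.float64(-6.8), np.float64(-11.8), 0], [np.float64(-4.2), np.float64(-12.9), 0], [np.float64(-1.4), np.float64(-13.5), 0]]
180 [[np.float64(1.4), np.float64(-13.5), 0], [np.float64(4.2), np.float64(-12.9), 0], [np.float64(6.8), np.float64(-11.8), 0], [np.float64(9.1), np.float64(-10.1), 0], [np.float64(11.0), np.float64(-8.0), 0]]
240 [[np.float64(12.4), np.float64(-5.5), 0], [np.float64(13.3), np.float64(-2.8), 0], [np.float64(13.6), np.float64(0.0), 0], [np.float64(13.3), np.float64(2.8), 0], [np.float64(12.4), np.float64(5.5), 0]]
300 [[np.float64(11.0), np.float64(8.0), 0], [np.float64(9.1), np.float64(10.1), 0], [np.float64(6.8), np.float64(11.8), 0], [np.float64(4.2), np.float64(12.9), 0], [np.float64(1.4), np.float64(13.5), 0]]
t 11.45 ang(cw from start) 0.3 r 65.0 z 143.3 | Ftan(resist) 0.21 Frad 1.55 Fz 1.10 w 17.7
```

```bash

python3 -m creep '{"xyz":[[-1.4,13.5,0],[-4.2,12.9,0],[-6.8,11.8,0],[-9.1,10.1,0],[-11,8,0]],"spin":[0,0,0,0,0]}' >/dev/null
python3 st.py
```

```text
t 12.07 ang(cw from start) 60.3 r 65.4 z 143.0 | Ftan(resist) 6.97 Frad -6.32 Fz 0.01 w 17.5
```

```bash

python3 -m creep '{"xyz":[[-12.4,5.5,0],[-13.3,2.8,0],[-13.6,0,0],[-13.3,-2.8,0],[-12.4,-5.5,0]],"spin":[0,0,0,0,0]}' >/dev/null
python3 st.py
```

```text
t 12.70 ang(cw from start) 119.4 r 65.8 z 143.2 | Ftan(resist) 7.44 Frad -7.45 Fz -5.70 w 17.3
```

The tool is pulling inward and slightly upward on the handle. I'll correct by about 0.7 mm inward and 1 mm down while going on.

```bash

python3 -m creep '{"xyz":[[-11,-8.5,1],[-9.1,-10.3,0.5],[-6.8,-11.8,0],[-4.2,-12.9,0],[-1.4,-13.5,0]],"spin":[0,0,0,0,0]}' >/dev/null
python3 st.py
```

```text
t 13.32 ang(cw from start) 178.9 r 65.5 z 142.4 | Ftan(resist) 7.63 Frad 3.58 Fz 4.89 w 17.6
```

```bash

python3 -m creep '{"xyz":[[1.2,-13.5,0],[4.1,-12.9,0],[6.8,-11.8,0],[9.1,-10.1,0],[11,-8,0]],"spin":[0,0,0,0,0]}' >/dev/null
python3 st.py
```

```text
t 13.95 ang(cw from start) 239.3 r 65.1 z 142.1 | Ftan(resist) 7.74 Frad -0.41 Fz 6.94 w 17.2
```

```bash

python3 -m creep '{"xyz":[[12.4,-5.5,0],[13.3,-2.8,0],[13.6,0,0],[13.3,2.8,0],[12.4,5.5,0]],"spin":[0,0,0,0,0]}' >/dev/null
python3 st.py
```

```text
t 14.57 ang(cw from start) 299.8 r 64.9 z 142.1 | Ftan(resist) 7.52 Frad -1.00 Fz 7.40 w 17.7
```

```bash

python3 -m creep '{"xyz":[[11,8,0],[9.1,10.1,0],[6.8,11.8,0],[4.2,12.9,0],[1.4,13.5,0]],"spin":[0,0,0,0,0]}' >/dev/null
python3 st.py; python3 go.py .5647 .0189 .142 22.5
```

```text
t 15.20 ang(cw from start) 360.0 r 65.2 z 142.2 | Ftan(resist) 8.03 Frad 0.25 Fz 5.52 w 17.8
t 15.2 p [564.9  19.3 142.2] rpy deg [-1.7993e+02 -7.0000e-02  2.2510e+01] F [-2.8  7.5  5.5] M [1.38 0.86 0.01] w 17.8 q [-0.03  0.42  1.57  0.    1.15  1.15]
shift mm [-0.3  0.2  0.2] spin 0.0001
```

```bash

python3 -m creep '{"xyz":[[-1.4,13.5,0],[-4.2,12.7,0],[-6.8,11.6,0],[-9.1,10.1,0],[-11,8,0]],"spin":[0,0,0,0,0]}' >/dev/null
python3 st.py
python3 - <<'E'
from h import *
s=ctrl.camera('side')[:,:,::-1][80:260,200:340];t=ctrl.camera('top')[:,:,::-1][180:280,170:350]
cv2.imwrite('pics/w1.png',np.hstack([cv2.resize(s,(420,540),interpolation=cv2.INTER_CUBIC),cv2.copyMakeBorder(cv2.resize(t,(378,210),interpolation=cv2.INTER_CUBIC),0,330,0,0,cv2.BORDER_CONSTANT)]))
E
```

```text
t 15.82 ang(cw from start) 59.7 r 65.5 z 142.6 | Ftan(resist) 6.88 Frad 0.21 Fz 4.10 w 17.5
```

View pics/w1.png

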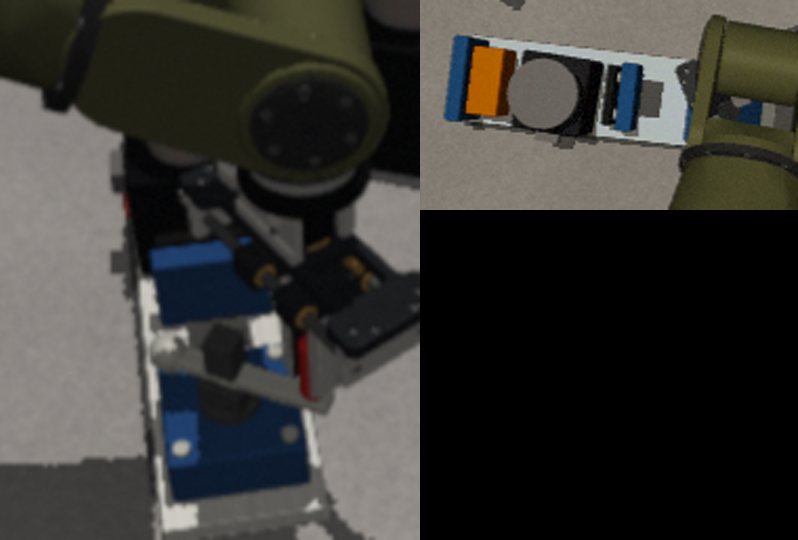

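The jaw (top crop 628,95) has nearly reached the grinder (595,90), and the crank sits home on its collar. I'll keep winding and watch the tangential force.

```bash

python3 -m creep '{"xyz":[[-12.4,5.5,0],[-13.3,2.8,0],[-13.6,0,0],[-13.3,-2.8,0],[-12.4,-5.5,0]],"spin":[0,0,0,0,0]}' >/dev/null
python3 st.py
```

```text
t 16.55 ang(cw from start) 119.3 r 65.6 z 142.7 | Ftan(resist) 7.97 Frad -0.38 Fz 2.71 w 17.9
```

```bash

python3 -m creep '{"xyz":[[-11,-8,0.4],[-9.1,-10.1,0],[-6.9,-11.8,0],[-4.3,-12.9,0],[-1.5,-13.5,0]],"spin":[0,0,0,0,0]}' >/dev/null
python3 st.py
```

```text
t 17.18 ang(cw from start) 179.3 r 65.5 z 142.3 | Ftan(resist) 6.97 Frad -0.35 Fz 5.58 w 17.5
```

```bash

python3 -m creep '{"xyz":[[1.4,-13.5,0],[4.2,-12.9,0],[6.8,-11.8,0],[9.1,-10.1,0],[11,-8,0]],"spin":[0,0,0,0,0]}' >/dev/null
python3 st.py
```

```text
t 17.80 ang(cw from start) 239.5 r 65.2 z 142.0 | Ftan(resist) 6.97 Frad -4.31 Fz 6.85 w 17.5
```

```bash

python3 -m creep '{"xyz":[[12.4,-5.5,0],[13.3,-2.8,0],[13.6,0,0],[13.3,2.8,0],[12.4,5.5,0]],"spin":[0,0,0,0,0]}' >/dev/null
python3 st.py
```

```text
t 18.43 ang(cw from start) 299.3 r 65.2 z 141.7 | Ftan(resist) 7.26 Frad 0.33 Fz 8.31 w 17.4
```

```bash

python3 -m creep '{"xyz":[[11,8,-0.4],[9.1,10.1,0],[6.8,11.8,0],[4.2,12.9,0],[1.4,13.5,0]],"spin":[0,0,0,0,0]}' >/dev/null
python3 st.py
```

```text
t 19.05 ang(cw from start) 359.4 r 65.2 z 142.3 | Ftan(resist) 6.90 Frad 1.72 Fz 5.25 w 17.4
```

```bash

python3 -m creep '{"xyz":[[-1.4,13.5,0],[-4.2,12.9,0],[-6.8,11.8,0]],"spin":[0,0,0]}' >/dev/null
python3 st.py
```

```text
t 19.43 ang(cw from start) 35.7 r 65.3 z 142.5 | Ftan(resist) 7.02 Frad 0.62 Fz 3.82 w 17.6
```

```bash

python3 -m creep '{"xyz":[[-9.1,10.1,0],[-11,8,0]],"spin":[0,0]}' >/dev/null
python3 st.py
python3 - <<'E'
from h import *
t=ctrl.camera('top')[:,:,::-1][180:280,170:350]
cv2.imwrite('pics/w2.png',cv2.resize(t,(756,420),interpolation=cv2.INTER_CUBIC))
E
```

```text
t 19.68 ang(cw from start) 59.8 r 65.4 z 142.6 | Ftan(resist) 8.05 Frad -0.37 Fz 3.04 w 17.2
```

View pics/w2.png

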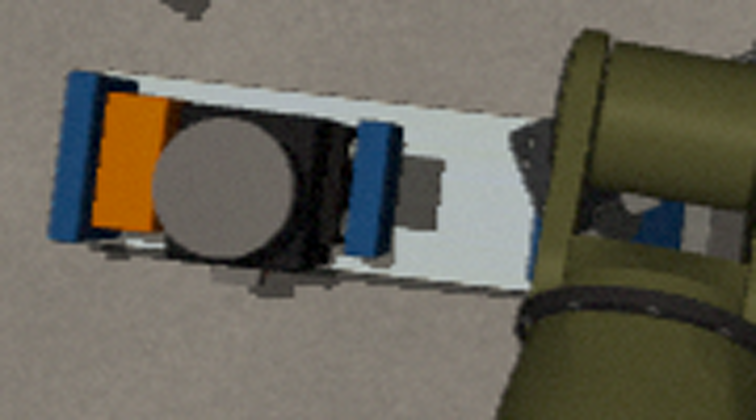

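The pad (crop 350,190) now meets the grinder, and the grinder is close to the orange cushion (crop 165,160). I'll use smaller steps from here.

```bash

python3 -m creep '{"xyz":[[-12.4,5.5,0],[-13.3,2.8,0]],"spin":[0,0]}' >/dev/null
python3 st.py
```

```text
t 19.98 ang(cw from start) 83.6 r 65.5 z 142.7 | Ftan(resist) 8.77 Frad 0.62 Fz 3.89 w 17.6
```

```bash

python3 -m creep '{"xyz":[[-13.6,0,0],[-13.3,-2.8,0]],"spin":[0,0]}' >/dev/null
python3 st.py
```

```text
t 20.23 ang(cw from start) 107.6 r 65.6 z 142.7 | Ftan(resist) 8.36 Frad -0.43 Fz 2.58 w 17.5
```

```bash

python3 -m creep '{"xyz":[[-12.4,-5.5,0.3],[-11,-8,0]],"spin":[0,0]}' >/dev/null
python3 st.py
```

```text
t 20.48 ang(cw from start) 131.4 r 65.6 z 142.6 | Ftan(resist) 8.16 Frad -1.04 Fz 4.05 w 17.9
```

```bash

python3 -m creep '{"xyz":[[-9.1,-10.1,0],[-6.8,-11.8,0]],"spin":[0,0]}' >/dev/null
python3 st.py
```

```text
t 20.73 ang(cw from start) 155.4 r 65.5 z 142.5 | Ftan(resist) 7.66 Frad -0.73 Fz 4.43 w 17.5
```

```bash

python3 -m creep '{"xyz":[[-4.2,-12.9,0],[-1.4,-13.5,0]],"spin":[0,0]}' >/dev/null
python3 st.py
```

```text
t 20.98 ang(cw from start) 179.4 r 65.4 z 142.4 | Ftan(resist) 8.09 Frad -1.32 Fz 5.24 w 17.8
```

```bash

python3 -m creep '{"xyz":[[1.4,-13.5,0],[4.2,-12.9,0]],"spin":[0,0]}' >/dev/null
python3 st.py
```

```text
t 21.23 ang(cw from start) 203.5 r 65.2 z 142.2 | Ftan(resist) 7.37 Frad -2.13 Fz 6.53 w 17.5
```

```bash

python3 -m creep '{"xyz":[[6.8,-11.8,0],[9.1,-10.1,0]],"spin":[0,0]}' >/dev/null
python3 st.py
```

```text
t 21.48 ang(cw from start) 227.6 r 65.2 z 142.1 | Ftan(resist) 8.00 Frad -4.56 Fz 5.75 w 17.5
```

```bash

python3 -m creep '{"xyz":[[11,-8,0],[12.4,-5.5,0]],"spin":[0,0]}' >/dev/null
python3 st.py
```

```text
t 21.73 ang(cw from start) 251.5 r 65.1 z 141.9 | Ftan(resist) 7.08 Frad -4.56 Fz 6.84 w 17.6
```

```bash

python3 -m creep '{"xyz":[[13.3,-2.8,0],[13.6,0,0]],"spin":[0,0]}' >/dev/null
python3 st.py
```

```text
t 21.98 ang(cw from start) 275.2 r 65.2 z 141.7 | Ftan(resist) 9.43 Frad -3.35 Fz 9.33 w 17.8
```

```bash

python3 -m creep '{"xyz":[[13.3,2.8,0]],"spin":[0]}' >/dev/null
python3 st.py
```

```text
t 22.10 ang(cw from start) 286.9 r 65.3 z 141.5 | Ftan(resist) 10.79 Frad -1.28 Fz 9.13 w 17.7
```

```bash

python3 -m creep '{"xyz":[[12.4,5.5,-0.2]],"spin":[0]}' >/dev/null
python3 st.py
```

```text
t 22.23 ang(cw from start) 298.6 r 65.4 z 141.6 | Ftan(resist) 11.21 Frad 0.91 Fz 8.46 w 17.9
```

```bash

python3 -m creep '{"xyz":[[4.7,3.0,0]],"spin":[0]}' >/dev/null
python3 st.py
python3 -m creep '{"xyz":[[0,0,0],[0,0,0],[0,0,0]],"spin":[0,0,0]}' >/dev/null
python3 st.py
```

```text
t 22.35 ang(cw from start) 303.5 r 65.4 z 141.4 | Ftan(resist) 12.14 Frad 5.01 Fz 9.47 w 17.7
t 22.73 ang(cw from start) 303.4 r 65.4 z 141.6 | Ftan(resist) 8.67 Frad 3.83 Fz 8.96 w 17.5
```

```bash

python3 - <<'E'
from h import *
t=ctrl.camera('top')[:,:,::-1][180:280,170:350]
cv2.imwrite('pics/w3.png',cv2.resize(t,(756,420),interpolation=cv2.INTER_CUBIC))
E
```

```text
(no output)
```

View pics/w3.png

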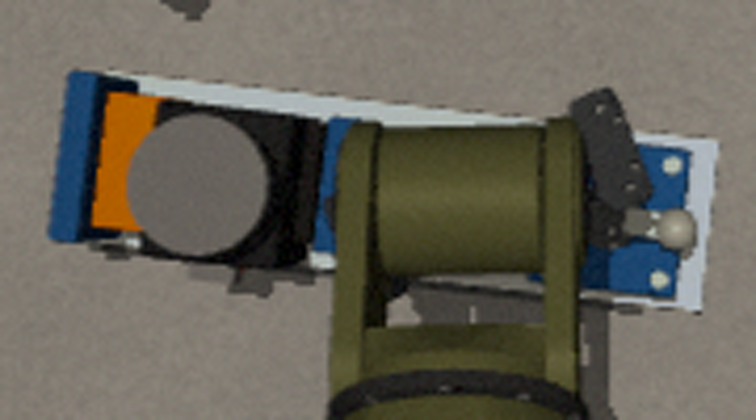

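The grinder now bears on the cushion (crop 155,160). Running force is about 11.7 N against 7.4 N free. Settled it is 8.7 N against 4 to 5 N, so about +4 N either way. I'll let go.

```bash

python3 -m creep '{"xyz":[[0,0,0],[0,0,0],[0,0,0],[0,0,0]],"spin":[0,0,0,0]}' 38 >/dev/null
python3 st.py
python3 -m creep '{"xyz":[[0,0,-15],[0,0,-30],[0,0,-40],[0,0,-40],[0,0,0]],"spin":[0,0,0,0,0]}' >/dev/null
python3 st.py
python3 -m creep '{"xyz":[[-50,20,-20],[-50,20,0],[-50,20,0],[0,0,0],[0,0,0]],"spin":[0,0,0,0,0]}' >/dev/null
python3 go.py 0.5 0 .2
python3 - <<'E'
from h import *
for n in M: cv2.imwrite(f'pics/z_{n}.png',ctrl.camera(n)[:,:,::-1])
s=cv2.imread('pics/z_side.png')[80:260,200:340];t=cv2.imread('pics/z_top.png')[180:280,170:350]
cv2.imwrite('pics/zz.png',np.hstack([cv2.resize(s,(420,540),interpolation=cv2.INTER_CUBIC),cv2.copyMakeBorder(cv2.resize(t,(378,210),interpolation=cv2.INTER_CUBIC),0,330,0,0,cv2.BORDER_CONSTANT)]))
E
```

```text
t 23.27 ang(cw from start) 304.1 r 65.1 z 141.4 | Ftan(resist) 0.76 Frad -0.39 Fz -0.11 w 38.0
t 23.90 ang(cw from start) 304.8 r 65.5 z 270.4 | Ftan(resist) 0.23 Frad -0.28 Fz -0.98 w 38.1
t 24.52 p [402.4 -54.4 286.5] rpy deg [-1.7999e+02 -1.0000e-02  2.2480e+01] F [ 0.2  0.3 -0.4] M [-0.06 -0.05 -0.05] w 38.2 q [-0.22 -0.07  1.8   0.    1.42  0.95]
shift mm [111.  -13.   86.6] spin -0.0
```

View pics/zz.png

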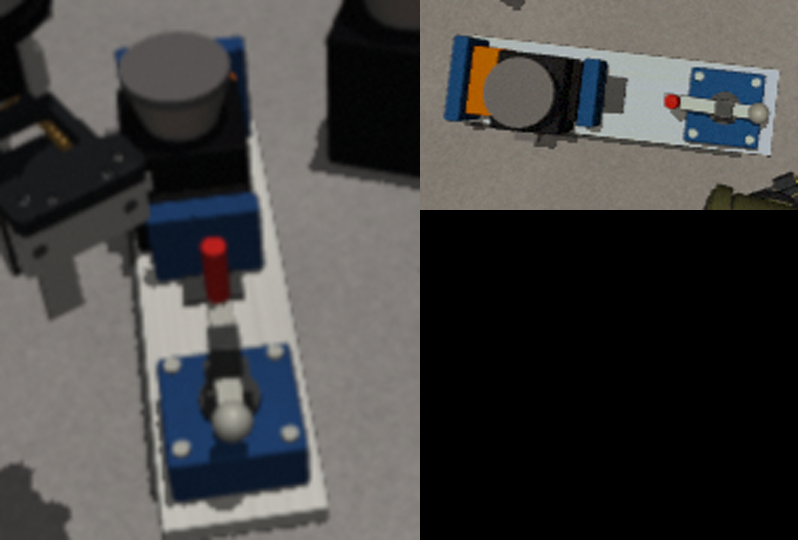

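View pics/z_top.png

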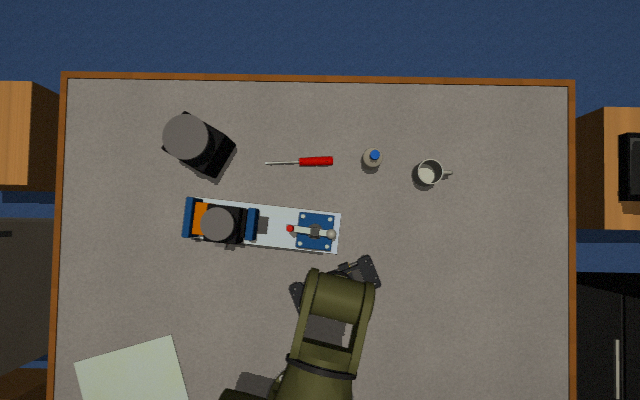

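```bash
python3 - <<'E'
from h import *
P={}
for n,(x,y,w,h) in(("top",(280,220,20,18)),("side",(262,155,20,10))):
    c=cv2.imread(f'pics/z_{n}.png')[y:y+h,x:x+w].astype(int);r=(c[...,2]>(130 if n=='side' else 100))&(c[...,2]>2.5*c[...,1]);yy,xx=np.nonzero(r)
    P[n]=(xx.mean()+x,yy.mean()+y);print(n,P[n],len(xx),ray(n,*P[n],.161).round(4))
print(tri(P['top'],P['side']).round(4))
E
```

```text
top (np.float64(289.3030303030303), np.float64(227.9090909090909)) 33 [0.5126 0.0586 0.161 ]
side (np.float64(270.8529411764706), np.float64(161.61764705882354)) 34 [0.5129 0.0566 0.161 ]
[0.5128 0.0587 0.1589]
```

```bash
python3 - <<'E'
from h import *
for f,B in(("p",{"top":(295,200,20,18),"side":(290,160,20,30)}),("z",{"top":(280,220,20,18),"side":(262,150,20,35)})):
    P={}
    for n,(x,y,w,h) in B.items():
        c=cv2.imread(f'pics/{f}_{n}.png')[y:y+h,x:x+w].astype(int);r=(c[...,2]>100)&(c[...,2]>2.5*c[...,1]);yy,xx=np.nonzero(r)
        P[n]=(xx.mean()+x,yy.mean()+y);print(f,n,np.round(P[n],2),len(xx))
    print(tri(P['top'],P['side']).round(4))
E
```

```text
p top [304.91 208.3 ] 33
p side [299.36 170.6 ] 42
[0.5643 0.0195 0.1576]
z top [289.3  227.91] 33
z side [270.64 161.75] 44
[0.5126 0.0588 0.1585]
```

The handle-top height matches the reading taken just after seating, 158.5 mm against 157.6 mm, so the crank is still home. I'll hand in.

```bash
python3 -c "
from station import ctrl
print(ctrl.hand_in())"
```

```text
the job is handed in; nothing more can be done
None
```

The grinder is clamped in the cradle and the job is handed in. I pressed the crank fully home on the square shaft, wound it clockwise by the red handle about 2.85 turns, let go and backed off, at about 24.6 s.

**Clamping force:** the handle took about 11–12 N at the end, against about 7.3 N running free. A moment after stopping it read 8.7 N, against 4–5 N free. Both put it about 4 N above free running, and the last pictures show the pad on the grinder and the grinder on the cushion.

**Crank home:** pressing it on stopped at the predicted height (131.5 mm, expected 131.6 mm) with a clear force rise. The handle-top height read 158.5 mm at the end and 157.6 mm just after seating. Both are below the nominal 161 mm, but the cameras read about 4 mm low on the handle before I lifted the crank too. The 0.9 mm difference is within camera accuracy.

**Other checks:**
- **Upward pull:** during the first turn the tool briefly pulled up on the handle with about 6 N. I corrected it at once, and the crank stayed seated.
- **Camera disagreement:** the two cameras disagreed by about 2–3 mm in y throughout, so I averaged them.
- **Other objects:** the jug, descaler, screwdriver and larger grinder look unmoved.
- **Robot clear:** the tool force was about zero before hand-in.

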